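Find and mark the balance point of a lamp rod

ROBOT

A 7-joint arm with a two-finger parallel gripper is mounted at the origin on a cart in front of the work surface, level with it; the furniture and walls round the work are solid. World frame = base frame: x ahead of the robot, y to its left, z up, the work surface at z = 0. Lengths are in mm, angles in degrees, forces in N, time in s.
With the tool pointing down it reaches from about 400 to 875 mm from the base axis. Payload 6.5 kg.
Tool frame: the origin (TCP) lies on the centre line of the jaws, within the pads' length; the fingertips stand tip_reach ahead of it and the grasp point (between the pads) lies 8 mm behind it (tip_reach is the distance from the TCP to the fingertips, in mm); z points along the fingers, y is the line along which they close (so a half turn about z gives the same grasp; the last joint's range is limited). The gripper opens to 88 mm and grips with 3 to 60 N. Pads are 18 mm wide; open, the fingers measure 123 mm over their backs; the gripper's body (75 mm by 187 mm) begins 45 mm behind the grasp point.
Start: joints at [-73.98, 30.733, -0.252, 88.115, 0.149, 61.152, -4.079], TCP at [220.312, 611.517, 249.716] pointing down, gripper open.
Joint ranges: [-154.64, 154.64], [-21.42, 123.67], [-72.66, 72.17], [13.99, 137.28], [-74.86, 254.86], [10.95, 109.41], [-158.01, 158.01]. Speed limits (degrees/s): [136.94, 136.94, 180, 180, 180, 180, 180].

INTERFACE

Orientations are given as a 3x3 rotation matrix whose columns are the frame's x, y, z axes.
In Python, from plant import get_obs, get_image, camera_model, hand_in, tip_reach gives the robot as it stands. The module is installed in compiled form; this text tells all that it offers.
- The arm moves only by the shell command python3 -m crank 'ROWS' [FORCE]. ROWS is JSON, a list of rows, each a list of 5 numbers: the shift along the tool's x, y, z in cm, then the turn about the tool's z in rad, then the gripper command: -1 is shut, 1 is fully open, values between are in proportion. A call has 1 to 8 rows; each row shifts and turns the commanded pose from where the row before left it, along the tool's axes as they then stand; what a row does not reach is not made up. A row lasts 1/12 s, in which the tool goes at most 41.7 mm and 7.16 degrees, less where a joint would pass 70% of its speed; a pose out of reach is approached as far as the arm can. A call with a gripper value outside its range is refused whole. The fingers move at their own pace and stop on an object; FORCE is the grip in N (left out, the last holds). Time passes only in rows, so rows that do not move let the fingers close. It gives the time, the measured TCP pose, the force, the opening and the grip force at its end, in the units of the state.
- get_obs(): the state, without advancing time (a new reading comes with each control period).
- get_image(name): name is "side" or "top"; returns (picture, depth): 480x640x3 uint8, red, green, blue; 480x640 float32, mm along the optical axis (not along the pixel's ray), 0 where there is no reading.
- camera_model(name): a dict with "mtx" (3x3 intrinsics, pixels), "xyz" and "rotation" of the camera in the world. Camera axes: x right, y down, z forward; pixel columns grow to the right and rows downward; lengths in mm; the calibration is good to about 2 mm. A picture is of the moment at which its call begins. camera_model takes no time and is no camera call.
- hand_in(): hands the job in; it is judged then, once.
The state is a dict: "time_s": time; "qpos": joint angles; "dq": joint speeds; "effort": joint torques, N m; "tool_pos": TCP position; "tcp_rot": TCP orientation; "force": force on the tool from outside, world axes, zero at the start; "moment": the same for the moment, N m; "width": finger opening in mm; "grasp_force": force on a finger pad.
Only numpy, scipy, OpenCV 4.12 (cv2) and the standard library are available. Lean on these libraries where they do the work, as an engineer would, in place of code of your own. Each camera call takes 0.05 s, during which the arm holds its last target. There are 200 camera calls.

TASK

The square lamp rod on the balance stand has a sealed weight somewhere inside it. Gently slide it along the stand's knife edge, without lifting it out of the forks, until it balances level on the edge on its own, clear of both forks and with nothing touching it; then mark that point by setting the grey saddle astride the rod, fully seated, directly over the knife edge, so that the rod still balances level when you let go. Do not press hard on the edge, and leave the dish, the bottle and the slide box where they are.

Things in the scene. Friction and masses are not known exactly. Their poses are not given: they have to be found in the camera images.
- stand: Grey balance stand fixed to the table, foot 50 x 190 x 10 mm; origin at the centre of the foot's underside. Its y axis runs along the rod's line. A knife edge stands across its middle and a fork at y = -80 and +80 mm; the space beyond the forks is free.
- edge (a point): Centre of the steel knife edge's crest, in the middle of the stand, 75 mm above the table; axes as the stand's. The blunt crest is flat, 8 mm wide in y and 30 mm long in x. A rod whose balance point is within about 3 mm of this point balances, leaning 0.006 rad per mm off (contacts give a little); farther off it tips by 0.05 rad into a fork. It may rock for 1 s before it settles.
- fork (a point): Middle of the floor of the stand's +y fork, 71 mm above the table (4 mm below the edge); the -y fork is the same. Each fork is 12 mm long in y and 32 mm wide in x; its cheeks leave 22 mm for the rod and reach 12 mm above its floor.
- rod: Square aluminium rod, grey end plugs, 14 mm wide (x), 300 mm long (y), 16 mm high (z), about 0.3 kg. Origin at the centre of its underside. It starts on the knife edge, its middle 32 to 48 mm to the stand's +y side, tipped down into that fork; its y axis points as the stand's. The hidden weight stays put; the balance point is up to 20 mm either side of the rod's middle.
- rod_end (a point): Middle of the rod's +y end face, 8 mm above its underside; axes as the rod's. The rod lies loose, held only by gravity and friction. Its ends overhang the forks and may be gripped or pushed; a finger that touches it can hold it level falsely. Its underside at the edge is 75 mm above the table.
- saddle: Grey marker block standing on the table between robot and stand, 26 (x) x 22 (y) x 34 (z) mm, 0.04 kg; origin at the centre of its underside. A slot 17 mm wide and 9 mm deep runs along its y axis in the underside and fits over the rod; seated, its origin is 7 mm above the rod's underside. Thin dark lines mark its middle (y = 0).
- petri_dish: Flat round clear dish, 69 mm across, 15 mm high, origin at the centre of its underside. A bystander.
- iodine: Small brown bottle with a white cap, 36 mm across, 75 mm high, origin at the centre of its underside. A bystander.
- slide_box: Beige cardboard box, 60 x 90 x 32 mm, origin at the centre of its underside. A bystander.
There are look-alikes about, which are no part of the job. Of the things like the saddle, leave any that is green or purple; of the rest the smaller one is meant.

How it is judged:
By the outcome, as a careful person would: the job done as asked, in the order asked, and still so for the second after the job is handed in, with the robot touching nothing.
It also fails if it takes over 72 s, if anything falls off the work surface, if the arm or the gripper's body presses on something with over 40 N, if the wrist force passes 120 N, or if a joint passes its speed limit or range.

## Working session

There is one attempt and no reset: what is moved stays moved. The work goes in short steps, Python scripts to look and compute and a shell command to move; the robot and the scene stay as the last step left them, time stands still between calls to the robot, and variables do not carry over. Pictures are saved under pics/ and viewed, at most 10 in all, crops included, and the job is handed in when it is done.

```bash
mkdir -p pics; python3 - <<'E'
from plant import *
import cv2,numpy as np
o=get_obs(); print({k:np.round(v,3).tolist() for k,v in o.items()}, tip_reach if not callable(tip_reach) else tip_reach())
for n in("side","top"):
    p,d=get_image(n); cv2.imwrite(f"pics/{n}0.png",p[:,:,::-1]); np.save(f"{n}0.npy",d)
    print(n,camera_model(n))
E
```

```text
{'time_s': 0.0, 'qpos': [-73.981, 30.778, -0.253, 88.168, 0.148, 61.151, -4.078], 'dq': [-0.109, 0.009, -0.06, -0.11, 0.095, -0.029, -0.052], 'effort': [0.0, -57.098, 0.99, -25.161, -0.056, 0.018, 0.0], 'tool_pos': [220.14, 610.975, 248.852], 'tcp_rot': [[-0.941, 0.339, -0.0], [0.339, 0.941, -0.002], [-0.0, -0.002, -1.0]], 'force': [0.777, 0.12, -0.375], 'moment': [0.031, 0.024, 0.043], 'grasp_force': 0.0, 'width': 87.794} 11.0
side {'mtx': array([[481.72685252,   0.        , 315.63909554],
       [  0.        , 481.72685252, 251.8121767 ],
       [  0.        ,   0.        ,   1.        ]]), 'xyz': array([ 477.04875498, -747.38833289,  492.65319231]), 'rotation': array([[ 9.93908929e-01, -5.34689727e-02,  9.63644634e-02],
       [-1.10204092e-01, -4.84718498e-01,  8.67699853e-01],
       [ 3.14618252e-04, -8.73034390e-01, -4.87658543e-01]])}
top {'mtx': array([[537.38659914,   0.        , 315.54502889],
       [  0.        , 537.38659914, 243.2133864 ],
       [  0.        ,   0.        ,   1.        ]]), 'xyz': array([ 448.30242536,   -6.71474755, 1254.83192418]), 'rotation': array([[ 0.02084659, -0.9958207 ,  0.08891883],
       [-0.9997476 , -0.0215084 , -0.00649112],
       [ 0.0083765 , -0.08876107, -0.99601772]])}
```

View pics/side0.png

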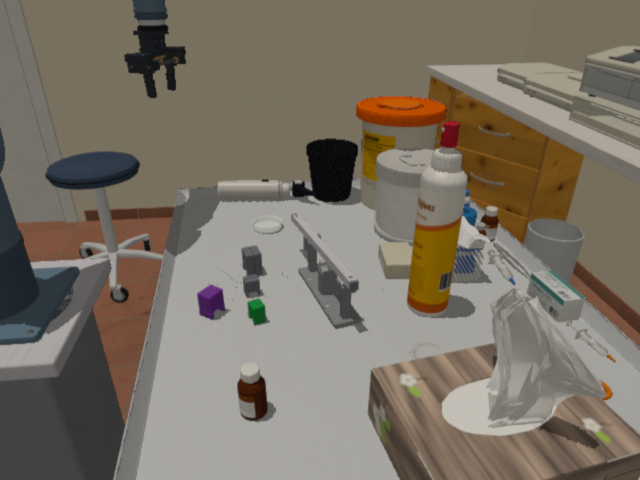

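View pics/top0.png

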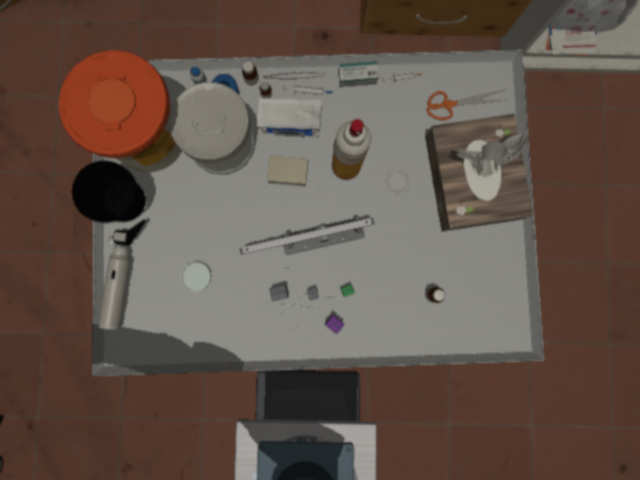

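The side view shows the rod on its stand from about (295,220) to (350,285). The small grey saddle is at (252,285), with the larger grey decoy at (251,260). The green one at (257,311) and the purple one at (211,301) are also decoys. In the top view the rod runs from (243,250) to (372,221), the saddle is at (313,293), and the tall spray bottle stands beyond the rod at (350,150).

```bash
cat > h.py <<'E'
import numpy as np,cv2
from plant import *
def cloud(n,d):
    c=camera_model(n); v,u=np.mgrid[:480,:640]; K=c['mtx']
    r=np.dstack([(u-K[0,2])/K[0,0],(v-K[1,2])/K[1,1],np.ones(u.shape)])*d[...,None]
    return r@c['rotation'].T+c['xyz']
def ray(n,u,v,z):
    c=camera_model(n); r=c['rotation']@np.linalg.inv(c['mtx'])@np.array([u,v,1.]); return c['xyz']+r*(z-c['xyz'][2])/r[2]
def proj(n,P):
    c=camera_model(n); q=c['mtx']@(c['rotation'].T@(np.asarray(P,float)-c['xyz'])); return q[:2]/q[2]
E
python3 - <<'E'
from h import *
for n in("top","side"):
    d=np.load(f"{n}0.npy"); img=cv2.imread(f"pics/{n}0.png"); P=cloud(n,d); hsv=cv2.cvtColor(img,cv2.COLOR_BGR2HSV)
    z=P[...,2]
    # components at height bands within work area
    for name,lo,hi in(("mid",18,60),("rod",76,110),("foot",5,16)):
        m=((d>0)&(z>lo)&(z<hi)&(P[...,0]>330)&(P[...,0]<800)&(abs(P[...,1])<330)).astype(np.uint8)
        k,l,s,c=cv2.connectedComponentsWithStats(m)
        for i in range(1,k):
            if s[i,4]>35:
                q=P[l==i]; (cx,cy),(w,h),a=cv2.minAreaRect(q[:,:2].astype(np.float32))
                print(n,name,s[i].tolist(),"rect",np.round([cx,cy,w,h,a],1),"z5/50/95",np.round(np.percentile(q[:,2],[5,50,95]),1),"hsv",np.median(hsv[l==i],0))
E
```

```text
top mid [196, 135, 59, 40, 285] rect [745.8 187.   46.  142.7  28. ] z5/50/95 [20.6 39.6 57.8] hsv [26. 16. 92.]
top mid [428, 140, 28, 91, 449] rect [ 695.7 -291.5  210.5   20.1   15. ] z5/50/95 [20.2 40.1 58.3] hsv [15. 69. 44.]
top mid [165, 145, 16, 18, 111] rect [754.7 316.8   5.2  40.8  54.9] z5/50/95 [22.3 40.7 57.8] hsv [22. 45. 64.]
top mid [267, 156, 41, 30, 1033] rect [727.   54.9  89.8  61.   85.9] z5/50/95 [26.7 31.6 35.5] hsv [ 23.  50. 136.]
top mid [332, 162, 29, 18, 115] rect [722.5 -78.2  65.9  25.1  79.9] z5/50/95 [20.  39.9 57.9] hsv [ 16. 155.  76.]
top mid [269, 285, 19, 17, 232] rect [443.3  66.8  30.9  36.7  14.6] z5/50/95 [43.7 48.  51.7] hsv [30.  3. 87.]
top mid [341, 285, 14, 12, 114] rect [451.5 -89.2  21.8  26.   22.2] z5/50/95 [29.6 33.5 37.8] hsv [ 65. 116. 106.]
top mid [426, 287, 18, 16, 137] rect [ 4.463e+02 -2.852e+02  3.410e+01  3.230e+01  2.000e-01] z5/50/95 [28.1 51.3 58. ] hsv [12. 65. 49.]
top mid [307, 288, 12, 13, 112] rect [442.3  -9.5  25.8  21.9  15.6] z5/50/95 [29.8 33.3 36.9] hsv [30.  3. 90.]
top mid [325, 315, 19, 19, 208] rect [375.1
[... 3649 characters left out ...]
10, 64] rect [441.3 -11.7  25.5  22.1  14.6] z5/50/95 [ 6.3 11.7 15.7] hsv [111.5   9.   59. ]
side foot [407, 298, 41, 18, 210] rect [ 738.1 -103.8   29.9   67.7   71.4] z5/50/95 [ 5.5 10.7 15.6] hsv [ 11.  159.5 112. ]
side foot [199, 308, 19, 9, 80] rect [368.5 -75.9  14.5  31.4  82.2] z5/50/95 [ 5.7 10.9 15.4] hsv [141.  162.5  82. ]
side foot [248, 311, 18, 13, 86] rect [447.6 -98.1  17.5  31.9  66.6] z5/50/95 [ 5.3 10.4 14.9] hsv [ 68.  197.5  73. ]
side foot [240, 404, 28, 16, 162] rect [ 447.3 -300.1   35.5   16.4    8. ] z5/50/95 [ 5.4 10.5 15.3] hsv [12.  77.  62.5]
side foot [368, 405, 6, 18, 41] rect [ 595.  -319.6    1.2   20.7    8.7] z5/50/95 [ 6.1 11.2 15.4] hsv [14. 64. 84.]
```

```bash
python3 - <<'E'
import cv2
a=cv2.imread("pics/top0.png")[200:320,225:395]; b=cv2.imread("pics/side0.png")[200:335,225:375]
a=cv2.resize(a,(680,480),interpolation=cv2.INTER_CUBIC)
cv2.imwrite("pics/c1.png",a); cv2.imwrite("pics/c2.png",cv2.resize(b,(600,540),interpolation=cv2.INTER_CUBIC))
E
```

```text
(no output)
```

View pics/c2.png

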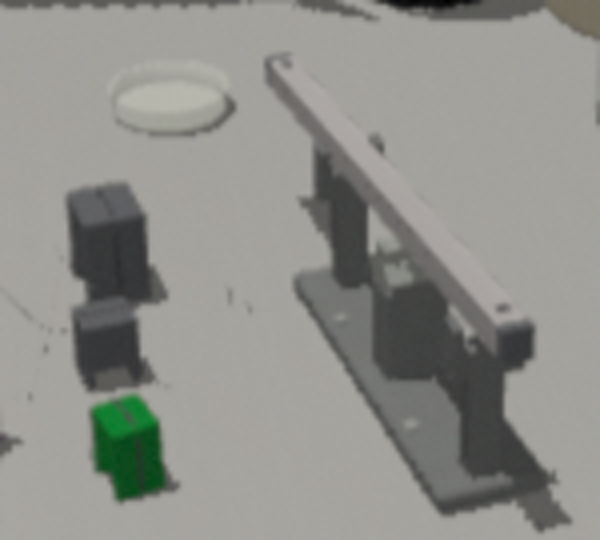

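View pics/c1.png

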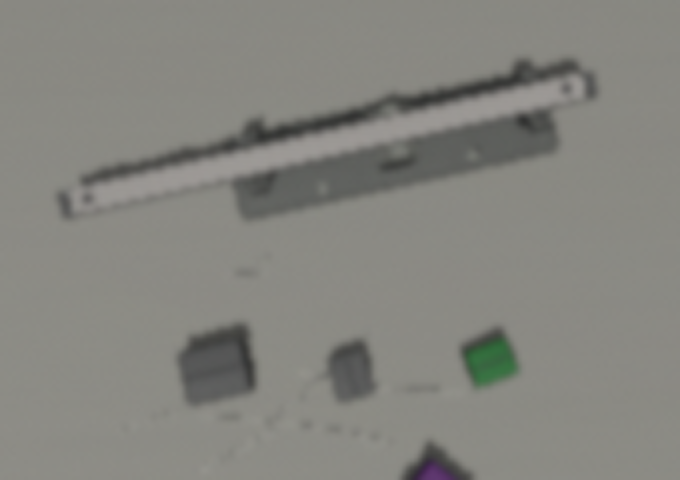

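The crops confirm the layout. The rod is tipped towards +y (upper left in the top view), with the stand's yaw at about 14°. The dark line on the small saddle runs along world x, so its slot already lies nearly along the stand's y.

```bash
cat >> h.py <<'E'
def plan(target,yaw_deg,n,pos=None,R=None):
    """rows to bring TCP to target with tool y axis at yaw_deg (world), n rows"""
    o=get_obs(); R=np.array(o['tcp_rot']) if R is None else R; p=np.array(o['tool_pos']) if pos is None else np.array(pos)
    a=np.arctan2(R[1,1],R[0,1]); dy=(np.radians(yaw_deg)-a+np.pi/2)%np.pi-np.pi/2
    st=(np.array(target)-p)/n; 
    for i in range(n):
        b=a+dy*i/n; y=np.array([np.cos(b),np.sin(b),0]); x=np.array([-np.cross(y,[0,0,1])[0]*1,0,0]); x=np.cross(y,[0,0,-1])
        print(np.round([st@x/10,st@y/10,-st[2]/10,-dy/n],3).tolist())
YAW=13.9
ex,ey=[np.array([np.cos(np.radians(YAW)),np.sin(np.radians(YAW))]),np.array([-np.sin(np.radians(YAW)),np.cos(np.radians(YAW))])]
def rodfit(n="side",d=None,tmax=400,S0=552.5,T0=-168.5):
    if d is None: d=get_image(n)[1]
    P=cloud(n,d); s=P[...,:2]@ex-S0; t=P[...,:2]@ey-T0; z=P[...,2]
    m=(d>0)&(abs(s)<5)&(t>-155)&(t<tmax)&(abs(z-91)<14)
    for _ in range(4):
        c=np.polyfit(t[m],z[m],1); m&=abs(z-np.polyval(c,t))<4
    f=(d>0)&(abs(t)<90)&(abs(z-10)<4)&(abs(s)<23); g=np.polyfit(t[f],z[f],1)
    print(n,"rod slope %.4f z0 %.1f t %.0f..%.0f n %d | foot slope %.4f z %.1f"%(c[0],c[1],*np.percentile(t[m],[0.5,99.5]),m.sum(),g[0],g[1]))
    return c[0]
E
python3 - <<'E'
from h import *
for n in("top","side"): rodfit(n,np.load(n+"0.npy"))
for u,v in((322.5,226.2),(324.2,239.5)):
    p=ray("top",u,v,75); print(p[:2]@ex,p[:2]@ey)
o=get_obs(); plan([534.8,137.3,160],13.9,14)
E
```

```text
top rod slope -0.0496 z0 90.9 t -110..186 n 557 | foot slope -0.0010 z 9.8
side rod slope -0.0462 z0 90.7 t -113..186 n 435 | foot slope -0.0003 z 9.9
567.4248833061222 -170.2872543938117
537.7958697117253 -167.4170898117785
[-3.261, -2.422, 0.635, 0.07]
[-3.423, -2.187, 0.635, 0.07]
[-3.568, -1.942, 0.635, 0.07]
[-3.695, -1.687, 0.635, 0.07]
[-3.804, -1.424, 0.635, 0.07]
[-3.895, -1.154, 0.635, 0.07]
[-3.966, -0.878, 0.635, 0.07]
[-4.018, -0.597, 0.635, 0.07]
[-4.05, -0.314, 0.635, 0.07]
[-4.062, -0.029, 0.635, 0.07]
[-4.054, 0.256, 0.635, 0.07]
[-4.026, 0.539, 0.635, 0.07]
[-3.979, 0.82, 0.635, 0.07]
[-3.911, 1.097, 0.635, 0.07]
```

```bash
python3 -m crank '[[-3.26,-2.42,0.63,0.07,1],[-3.42,-2.19,0.63,0.07,1],[-3.57,-1.94,0.63,0.07,1],[-3.7,-1.69,0.63,0.07,1],[-3.8,-1.42,0.63,0.07,1],[-3.9,-1.15,0.63,0.07,1],[-3.97,-0.88,0.63,0.07,1],[-4.02,-0.6,0.63,0.07,1]]' 5 && python3 -m crank '[[-4.05,-0.31,0.63,0.07,0.3],[-4.06,-0.03,0.63,0.07,0.3],[-4.05,0.26,0.63,0.07,0.3],[-4.03,0.54,0.63,0.07,0.3],[-3.98,0.82,0.63,0.07,0.3],[-3.91,1.1,0.63,0.07,0.3],[0,0,0,0,0.3]]'; python3 - <<'E'
from h import *
o=get_obs(); print(o['tool_pos'],o['qpos']); plan([534.8,137.3,68],13.9,4)
E
```

```text
time_s: 0.77
tool_pos: [400.9, 339.0, 199.0]
tcp_rot: [[-0.615, 0.789, -0.0], [0.789, 0.615, -0.0], [-0.0, -0.0, -1.0]]
force: [0.4, 0.6, 0.4]
width: 88.4
grasp_force: 0.0
time_s: 1.35
tool_pos: [539.0, 128.8, 160.8]
tcp_rot: [[-0.229, 0.973, 0.002], [0.973, 0.229, -0.005], [-0.006, 0.001, -1.0]]
force: [-0.4, -1.5, -0.5]
width: 57.0
grasp_force: 0.0
[539.01665162 128.8348427  160.84772955] [-32.32952119  28.96727355  18.36263011 107.88177053 -11.99217472
  45.01165633   5.62791168]
[0.23, -0.054, 2.321, -0.003]
[0.23, -0.054, 2.321, -0.003]
[0.23, -0.053, 2.321, -0.003]
[0.231, -0.052, 2.321, -0.003]
```

```bash
python3 -m crank '[[0,0,2,0,0.3],[0,0,2,0,0.3],[0,0,2,0,0.3],[0,0,0,0,0.3],[0,0,0,0,0.3],[0,0,0,0,0.3]]'; python3 - <<'E'
from h import *
o=get_obs(); print(o['tool_pos'],o['force']); plan([534.8,137.3,68],13.9,2)
E
```

```text
time_s: 1.85
tool_pos: [536.0, 138.3, 102.3]
tcp_rot: [[-0.243, 0.97, 0.001], [0.97, 0.243, 0.0], [-0.0, 0.001, -1.0]]
force: [0.2, 0.0, 0.1]
width: 57.1
grasp_force: 0.0
[536.03424672 138.31119355 102.32782546] [0.22548187 0.02117228 0.10684485]
[-0.034, -0.072, 1.716, 0.001]
[-0.034, -0.072, 1.716, 0.001]
```

```bash
python3 -m crank '[[-0.03,-0.06,1.7,0,0.3],[-0.03,-0.06,1.7,0,0.1],[0,0,0,0,0],[0,0,0,0,-0.3],[0,0,0,0,-0.5],[0,0,0,0,-0.8],[0,0,0,0,-1],[0,0,0,0,-1]]' 5; python3 - <<'E'
from h import *
o=get_obs(); print(np.round([*o['tool_pos'],*o['force'],*o['moment']],2)); print(np.array(o['tool_pos'])[:2]@ex-552.6,np.array(o['tool_pos'])[:2]@ey+168.8)
E
```

```text
time_s: 2.52
tool_pos: [535.2, 137.5, 68.3]
tcp_rot: [[-0.243, 0.97, 0.001], [0.97, 0.243, 0.001], [0.0, 0.001, -1.0]]
force: [0.3, -0.1, 0.8]
width: 14.1
grasp_force: 5.0
[ 5.3519e+02  1.3748e+02  6.8320e+01  3.2000e-01 -7.0000e-02  8.2000e-01
 -6.0000e-02  2.0000e-02  4.0000e-02]
-0.06067654893070085 173.68266645262014
```

```bash
python3 -m crank '[[0,0,-0.4,0,-1],[0,0,-0.4,0,-1],[0,0,0,0,-1],[0,0,0,0,-1],[0,0,0,0,-1],[0,0,0,0,-1]]'; python3 -m crank '[[-0.9,0,0,0,-1],[-0.9,0,0,0,-1],[-0.9,0,0,0,-1],[-0.9,0,0,0,-1],[0,0,0,0,-1],[0,0,0,0,-1],[0,0,0,0,-1],[0,0,0,0,-1]]'; python3 - <<'E'
from h import *
rodfit(); rodfit('top'); o=get_obs(); print(np.round([*o['tool_pos'],*o['force'],*o['moment']],2)); print(np.array(o['tool_pos'])[:2]@ex-552.6,np.array(o['tool_pos'])[:2]@ey+168.8)
E
```

```text
time_s: 3.02
tool_pos: [534.5, 137.3, 75.4]
tcp_rot: [[-0.243, 0.97, -0.0], [0.97, 0.243, -0.0], [0.0, -0.0, -1.0]]
force: [-0.4, 1.4, 0.3]
width: 13.8
grasp_force: 5.0
time_s: 3.68
tool_pos: [543.4, 101.7, 75.5]
tcp_rot: [[-0.242, 0.97, 0.0], [0.97, 0.242, -0.001], [-0.001, -0.0, -1.0]]
force: [0.5, -2.5, 0.4]
width: 14.3
grasp_force: 5.0
side rod slope -0.0070 z0 90.6 t -150..145 n 503 | foot slope 0.0004 z 9.8
top rod slope -0.0078 z0 90.7 t -147..106 n 489 | foot slope -0.0008 z 9.7
[ 5.4330e+02  1.0221e+02  7.5500e+01 -2.9000e-01 -1.6100e+00  6.0000e-01
 -4.2000e-01  0.0000e+00  3.0000e-02]
-0.6613245604418125 137.4987578174603
```

```bash
python3 -m crank '[[0,0,0,0,-0.3],[0,0,0,0,-0.3],[0,0,0,0,-0.3],[0,0,0,0,-0.3],[0,0,0,0,-0.3],[0,0,0,0,-0.3],[0,0,0,0,-0.3],[0,0,0,0,-0.3]]'; python3 - <<'E'
from h import *
rodfit(); rodfit('top'); rodfit(); rodfit('top')
E
```

```text
time_s: 4.45
tool_pos: [543.3, 102.3, 75.5]
tcp_rot: [[-0.243, 0.97, 0.0], [0.97, 0.243, -0.0], [-0.0, 0.0, -1.0]]
force: [0.3, -0.3, -0.8]
width: 30.8
grasp_force: 0.0
side rod slope 0.0478 z0 90.7 t -151..147 n 550 | foot slope 0.0002 z 9.9
top rod slope 0.0462 z0 90.8 t -147..105 n 476 | foot slope -0.0004 z 9.8
side rod slope 0.0482 z0 90.7 t -150..146 n 553 | foot slope 0.0004 z 9.9
top rod slope 0.0490 z0 90.8 t -147..104 n 492 | foot slope -0.0012 z 9.8
```

```bash
python3 -m crank '[[0,0,-0.6,0,-0.3],[0,0,0,0,-0.5],[0,0,0,0,-0.8],[0,0,0,0,-1],[0,0,0,0,-1],[0.5,0,0,0,-1],[0.5,0,0.2,0,-1],[0,0,0.3,0,-1]]'; python3 -m crank '[[0,0,0.15,0,-1],[0,0,0,0,-1],[0,0,0,0,-1],[0,0,0,0,-0.5],[0,0,0,0,-0.3],[0,0,0,0,-0.3],[0,0,0,0,-0.3],[0,0,0,0,-0.3]]';  python3 - <<'E'
from h import *
rodfit(); rodfit('top'); rodfit(); rodfit('top'); rodfit(); rodfit('top')
E
```

```text
time_s: 5.32
tool_pos: [540.7, 113.2, 76.4]
tcp_rot: [[-0.244, 0.97, 0.0], [0.97, 0.244, 0.0], [0.0, 0.0, -1.0]]
force: [0.4, -0.2, -0.3]
width: 13.7
grasp_force: 5.0
time_s: 5.98
tool_pos: [541.0, 111.8, 75.1]
tcp_rot: [[-0.242, 0.97, 0.0], [0.97, 0.242, -0.0], [-0.0, 0.0, -1.0]]
force: [0.2, 0.1, 0.4]
width: 30.6
grasp_force: 0.0
side rod slope 0.0042 z0 90.5 t -139..158 n 496 | foot slope 0.0002 z 9.9
top rod slope 0.0029 z0 90.7 t -135..117 n 472 | foot slope 0.0001 z 9.8
side rod slope 0.0042 z0 90.5 t -139..160 n 491 | foot slope 0.0002 z 9.9
top rod slope 0.0072 z0 90.6 t -136..117 n 495 | foot slope 0.0002 z 9.8
side rod slope 0.0047 z0 90.5 t -139..159 n 484 | foot slope 0.0012 z 9.9
top rod slope 0.0048 z0 90.8 t -136..116 n 496 | foot slope -0.0008 z 9.9
```

```bash
python3 -m crank '[[0,0,0,0,-0.6],[0,0,0,0,-1],[0,0,0,0,-1],[0.08,0,0,0,-1],[0,0,0,0,-1],[0,0,0,0,-1],[0,0,0,0,-0.5],[0,0,0,0,-0.3]]'; python3 -m crank '[[0,0,0,0,-0.3],[0,0,0,0,-0.3],[0,0,0,0,-0.3],[0,0,0,0,-0.3],[0,0,0,0,-0.3],[0,0,0,0,-0.3],[0,0,0,0,-0.3],[0,0,0,0,-0.3]]';  python3 - <<'E'
from h import *
print(np.mean([rodfit() for i in range(4)]),np.mean([rodfit('top') for i in range(4)]))
o=get_obs();plan([*o['tool_pos'][:2],170],13.9,3)
E
```

```text
time_s: 6.95
tool_pos: [540.6, 113.2, 75.0]
tcp_rot: [[-0.243, 0.97, -0.0], [0.97, 0.243, 0.0], [0.0, -0.0, -1.0]]
force: [0.3, -0.2, -0.2]
width: 24.9
grasp_force: 0.0
time_s: 7.62
tool_pos: [540.7, 112.8, 75.0]
tcp_rot: [[-0.243, 0.97, 0.0], [0.97, 0.243, 0.0], [-0.0, 0.0, -1.0]]
force: [0.0, 0.4, 0.6]
width: 30.7
grasp_force: 0.0
side rod slope 0.0039 z0 90.5 t -139..158 n 482 | foot slope 0.0005 z 9.9
side rod slope 0.0043 z0 90.5 t -138..159 n 492 | foot slope 0.0006 z 9.8
side rod slope 0.0047 z0 90.5 t -138..159 n 495 | foot slope 0.0002 z 9.8
side rod slope 0.0043 z0 90.5 t -139..158 n 488 | foot slope 0.0004 z 9.8
top rod slope 0.0052 z0 90.7 t -136..118 n 483 | foot slope 0.0007 z 9.9
top rod slope 0.0009 z0 90.4 t -136..117 n 489 | foot slope 0.0005 z 9.8
top rod slope 0.0024 z0 90.6 t -136..117 n 488 | foot slope -0.0007 z 9.9
top rod slope 0.0026 z0 90.7 t -136..116 n 488 | foot slope -0.0003 z 9.8
0.004302451312120327 0.002787120621157137
[0.0, 0.0, -3.165, 0.001]
[0.0, 0.0, -3.165, 0.001]
[0.0, 0.0, -3.165, 0.001]
```

```bash
python3 -m crank '[[0,0,-2,0,-0.3],[0,0,-4,0,-0.3],[0,0,-3,0,0],[0,0,0,0,0]]'; python3 - <<'E'
from h import *
p,d=get_image('top'); cv2.imwrite('pics/t1.png',p[...,::-1])
for im in(cv2.imread('pics/top0.png'),p[...,::-1]):
    g=cv2.cvtColor(np.ascontiguousarray(im),cv2.COLOR_BGR2GRAY)[270:312,295:332].astype(float)
    bg=np.median(g); w=np.clip((bg-g)/(bg-np.percentile(g,3)),0,1); w[w<0.35]=0
    k,l,s,c=cv2.connectedComponentsWithStats((w>0).astype(np.uint8)); i=1+np.argmax(s[1:,4]); w[l!=i]=0
    v,u=np.mgrid[270:312,295:332]; q=[ (w*u).sum()/w.sum(),(w*v).sum()/w.sum()]
    pts=np.argwhere((w>0.5))[:,::-1]+[295,270]; W=np.array([ray('top',*a,34)[:2] for a in pts],np.float32)
    print(bg,s[i],q,ray('top',*q,34),cv2.minAreaRect(W))
rodfit();rodfit('top')
o=get_obs(); print(o['tool_pos'])
plan([442.3,-10.5,100],14.5,6)
E
```

```text
time_s: 8.35
tool_pos: [544.3, 113.3, 170.5]
tcp_rot: [[-0.242, 0.97, 0.009], [0.97, 0.242, 0.003], [0.0, 0.009, -1.0]]
force: [1.2, -0.3, 0.3]
width: 42.3
grasp_force: 0.0
138.0 [ 11  14  13  17 162] [np.float64(312.3431499927819), np.float64(292.07290313266924)] [446.17962986  -9.74202449  34.        ] ((446.0819396972656, -9.332016944885254), (31.869953155517578, 24.307640075683594), 9.339343070983887)
154.0 [ 11  14  13  17 163] [np.float64(312.33560674301896), np.float64(292.0954832067945)] [446.12841002  -9.72604994  34.        ] ((446.0819396972656, -9.332016944885254), (31.869953155517578, 24.307640075683594), 9.339343070983887)
side rod slope 0.0045 z0 90.5 t -138..158 n 483 | foot slope -0.0003 z 9.9
top rod slope 0.0006 z0 90.7 t -136..126 n 518 | foot slope -0.0018 z 9.8
[540.46158469 112.92990973 164.85232797]
[-1.598, -2.086, 1.081, -0.001]
[-1.596, -2.089, 1.081, -0.001]
[-1.593, -2.091, 1.081, -0.001]
[-1.59, -2.093, 1.081, -0.001]
[-1.588, -2.095, 1.081, -0.001]
[-1.585, -2.097, 1.081, -0.001]
```

```bash
python3 -m crank '[[-1.6,-2.09,1.08,0,0.2],[-1.6,-2.09,1.08,0,0.2],[-1.6,-2.09,1.08,0,0.2],[-1.6,-2.09,1.08,0,0.2],[-1.6,-2.1,1.08,0,0.2],[-1.58,-2.1,1.08,-0.01,0.2],[0,0,0,0,0.2],[0,0,0,0,0.2]]'; python3 - <<'E'
from h import *
o=get_obs(); print(o['tool_pos'])
plan([442.3,-10.3,16],14.5,4)
E
```

```text
time_s: 9.17
tool_pos: [439.9, -11.7, 98.8]
tcp_rot: [[-0.25, 0.968, -0.004], [0.968, 0.25, -0.001], [0.0, -0.004, -1.0]]
force: [0.8, 0.5, 0.1]
width: 52.9
grasp_force: 0.0
[439.92549786 -11.67968529  98.82027889]
[0.019, 0.066, 2.071, -0.0]
[0.019, 0.066, 2.071, -0.0]
[0.019, 0.066, 2.071, -0.0]
[0.019, 0.066, 2.071, -0.0]
```

```bash
python3 -m crank '[[0,0,2,0,0.2],[0,0,2,0,0.2],[0,0,1.5,0,0.2],[0,0,0,0,0.2],[0,0,0,0,0.2],[0,0,0,0,0.2],[0,0,0,0,0.2]]'; python3 - <<'E'
from h import *
o=get_obs(); print(o['tool_pos'])
plan([442.3,-10.3,16],14.5,2)
E
```

```text
time_s: 9.75
tool_pos: [443.0, -10.2, 46.0]
tcp_rot: [[-0.253, 0.968, 0.002], [0.968, 0.253, 0.0], [-0.0, 0.002, -1.0]]
force: [0.8, -0.3, 0.2]
width: 53.1
grasp_force: 0.0
[442.99367118 -10.24318414  46.02021354]
[0.006, -0.034, 1.501, 0.001]
[0.006, -0.034, 1.501, 0.001]
```

```bash
python3 -m crank '[[0,-0.03,1.5,0,0.2],[0,-0.03,1.5,0,0.2],[0,0,0,0,0],[0,0,0,0,-0.2],[0,0,0,0,-0.4],[0,0,0,0,-0.8],[0,0,0,0,-1],[0,0,0,0,-1]]' 12;  python3 -m crank '[[0,0,-1,0,-1],[0,0,-3,0,-1],[0,0,-4,0,-1],[0,0,-4,0,-1],[0,0,0,0,-1],[0,0,0,0,-1],[0,0,0,0,-1],[0,0,0,0,-1]]'; python3 - <<'E'
from h import *
p,d=get_image('side'); o=get_obs(); print(o['tool_pos'])
np.save('s1.npy',d); P=cloud('side',d)
u,v=proj('side',o['tool_pos']).astype(int); print(u,v)
c=p[v-45:v+45,u-60:u+60]; cv2.imwrite('pics/s1.png',cv2.resize(c[...,::-1],(800,600),interpolation=cv2.INTER_CUBIC))
rodfit('side',d)
E
```

```text
time_s: 10.42
tool_pos: [442.3, -10.7, 16.1]
tcp_rot: [[-0.252, 0.968, 0.002], [0.968, 0.252, 0.0], [-0.0, 0.002, -1.0]]
force: [-0.9, 0.6, 6.6]
width: 25.7
grasp_force: 12.0
time_s: 11.08
tool_pos: [440.5, -10.7, 134.4]
tcp_rot: [[-0.252, 0.968, -0.002], [0.968, 0.252, -0.0], [0.0, -0.002, -1.0]]
force: [0.3, -0.9, -1.2]
width: 26.0
grasp_force: 12.0
[440.4144991  -10.76660814 134.1900597 ]
245 226
side rod slope 0.0049 z0 90.5 t -139..158 n 494 | foot slope 0.0002 z 9.9
```

View pics/s1.png

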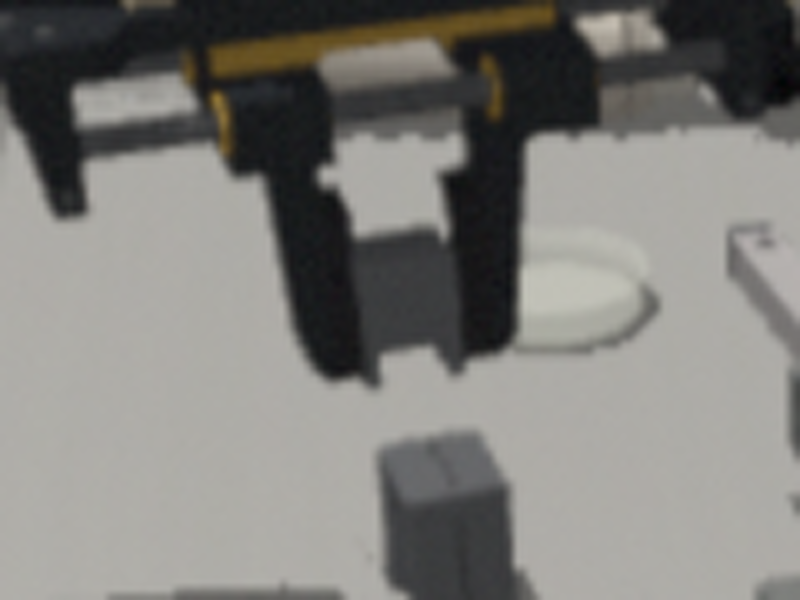

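The saddle is held upright between the fingers with its slot facing down (slot gap near (410,365) in the crop). I'll measure where it sits relative to the tool.

```bash
python3 - <<'E'
from h import *
o=get_obs()
def loc(n,d):
    P=cloud(n,d); L=(P-o['tool_pos'])@np.array(o['tcp_rot']); return L,(d>0)
for n,d in(("side",np.load('s1.npy')),("side",get_image('side')[1])):
    L,ok=loc(n,d)
    f=ok&(abs(L[...,1])<7)&(abs(L[...,0]+11)<7)&(L[...,2]>-12)&(L[...,2]<4)
    print(n,"front local x",np.percentile(L[f][:,0],[10,50,90]).round(1),f.sum())
    f=ok&(abs(L[...,1])<11)&(L[...,0]>-14)&(L[...,0]<-7)
    print(" z range",np.percentile(L[f][:,2],[1,99]).round(1))
    f=ok&(abs(L[...,0])<30)&(abs(L[...,1])<45)&(L[...,2]>-14)&(L[...,2]<9)&(abs(L[...,1])>15)
    print(" finger front local x",np.percentile(L[f][:,0],[2,10,50]).round(1),f.sum())
E0=552.6*ex-168.8*ey; print("edge xy",E0); 
plan([E0[0],E0[1],125],13.9,5)
E
```

```text
side front local x [-11.4  -9.5  -8.1] 73
 z range [-123.6  135.8]
 finger front local x [-13.7 -12.7 -10.9] 200
side front local x [-11.4 -10.   -8.7] 71
 z range [-123.6  135.8]
 finger front local x [-13.6 -12.9 -10.9] 204
edge xy [576.96842129 -31.10692582]
[-1.081, 2.54, 0.182, 0.002]
[-1.075, 2.542, 0.182, 0.002]
[-1.068, 2.545, 0.182, 0.002]
[-1.062, 2.548, 0.182, 0.002]
[-1.056, 2.55, 0.182, 0.002]
```

```bash
python3 -m crank '[[-1.1,2.54,0.12,0,-1],[-1.1,2.54,0.12,0,-1],[-1.09,2.54,0.12,0,-1],[-1.08,2.55,0.12,0,-1],[-1.07,2.55,0.12,0.01,-1],[0,0,0,0,-1],[0,0,0,0,-1],[0,0,0,0,-1]]'; python3 - <<'E'
from h import *
o=get_obs(); print(o['tool_pos'],np.array(o['tool_pos'])[:2]@ex-552.6,np.array(o['tool_pos'])[:2]@ey+168.8)
im=cv2.imread('pics/t1.png'); hsv=cv2.cvtColor(im,cv2.COLOR_BGR2HSV)
for n,d in(('side',get_image('side')[1]),('side',np.load('s1.npy')),('top',np.load('top0.npy')),('top',get_image('top')[1])):
    P=cloud(n,d); s=P[...,:2]@ex-552.6; t=P[...,:2]@ey+168.8; z=P[...,2]-91
    zz=0.048*t if False else 0
    for lo,hi in((-135,-95),(-70,-20),(20,70)):
        m=(d>0)&(t>lo)&(t<hi)&(abs(s)<20)&(abs(z)<5)
        print(n,lo,np.percentile(s[m],[3,50,97]).round(1),m.sum())
E
```

```text
time_s: 11.85
tool_pos: [576.8, -31.4, 128.0]
tcp_rot: [[-0.242, 0.97, -0.003], [0.97, 0.242, -0.0], [0.001, -0.003, -1.0]]
force: [0.1, 0.4, -0.9]
width: 25.7
grasp_force: 12.0
[576.77090738 -31.42189432 127.95751562] -0.2673942787237138 -0.25829673418269294
side -135 [-8.8 -3.5  4.4] 157
side -70 [-9.1 -3.3  4.4] 153
side 20 [-9.5 -8.2  2.6] 53
side -135 [-8.8 -2.9  4.6] 153
side -70 [-9.2 -3.4  4.3] 155
side 20 [-9.4 -4.   4. ] 119
top -135 [-6.3 -0.4  7.1] 28
top -70 [-6.2  0.5  7.2] 137
top 20 [-6.2  0.2  7.3] 126
top -135 [-7.5 -0.9  5.7] 113Traceback (most recent call last):
  File "<stdin>", line 9, in <module>
    return _quantile_unchecked(
        a, q, axis, out, overwrite_input, method, keepdims, weights)
    return _ureduce(a,
                    func=_quantile_ureduce_func,
    ...<5 lines>...
                    overwrite_input=overwrite_input,
                    method=method)
    r = func(a, **kwargs)
    result = _quantile(arr,
                       quantiles=q,
    ...<2 lines>...
                       out=out,
                       weights=wgt)
    slices_having_nans = np.isnan(arr[-1, ...])
                                  ~~~^^^^^^^^^
IndexError: index -1 is out of bounds for axis 0 with size 0
```

```bash
python3 - <<'E'
from h import *
p,d=get_image('top')
for n,d in(('side0',np.load('side0.npy')),('side1',np.load('s1.npy')),('top0',np.load('top0.npy')),('topnow',d)):
    P=cloud(n[:4] if n[0]=='s' else 'top',d); s=P[...,:2]@ex-552.6; t=P[...,:2]@ey+168.8; 
    z=P[...,2]-91-(-0.048*t if n[-1]=='0' else 0.004*t)
    for lo,hi in((-110,-60),(-60,-20),(20,60),(60,115),(115,150)):
        m=(d>0)&(t>lo)&(t<hi)&(abs(s)<20)&(abs(z)<4)
        if m.sum()>20: print(n,lo,np.percentile(s[m],[3,50,97]).round(1),m.sum())
# finger/saddle s in top view is hidden; compare saddle s in side view at hover
p,d=get_image('side'); P=cloud('side',d); o=get_obs(); L=(P-o['tool_pos'])@np.array(o['tcp_rot'])
f=(d>0)&(abs(L[...,0]+10)<5)&(L[...,2]>-14)&(L[...,2]<4)&(abs(L[...,1])<40); print(np.percentile(L[f][:,1],[1,99]),f.sum())
c=p[205:295,265:385]; cv2.imwrite('pics/s2.png',cv2.resize(c[...,::-1],(800,600),interpolation=cv2.INTER_CUBIC))
E
```

```text
side0 -110 [-7.3 -1.6  6.3] 163
side0 -60 [-7.3 -1.7  5.8] 109
side0 20 [-7.2 -1.6  6. ] 86
side0 60 [-7.5 -1.5 11.2] 105
side0 115 [-7.1 -2.   5.9] 60
side1 -110 [-8.7 -2.8  4.3] 168
side1 -60 [-9.3 -3.5  4.6] 121
side1 20 [-9.5 -3.8  4.1] 96
side1 60 [-9.6 -3.7  3.7] 109
side1 115 [-9.5 -3.3  3.7] 59
top0 -110 [-6.   0.3  7. ] 135
top0 -60 [-6.2  0.3  7.1] 106
top0 20 [-6.2  0.2  7.3] 113
top0 60 [-6.4  0.5 12.4] 157
top0 115 [-6.2  0.1  7. ] 97
topnow -110 [-7.9 -1.4  5.4] 99
topnow 60 [-8.2 -1.2  5.1] 107
topnow 115 [-8.5 -2.2  4.9] 96
[-29.60101712  25.46560153] 307
```

View pics/s2.png

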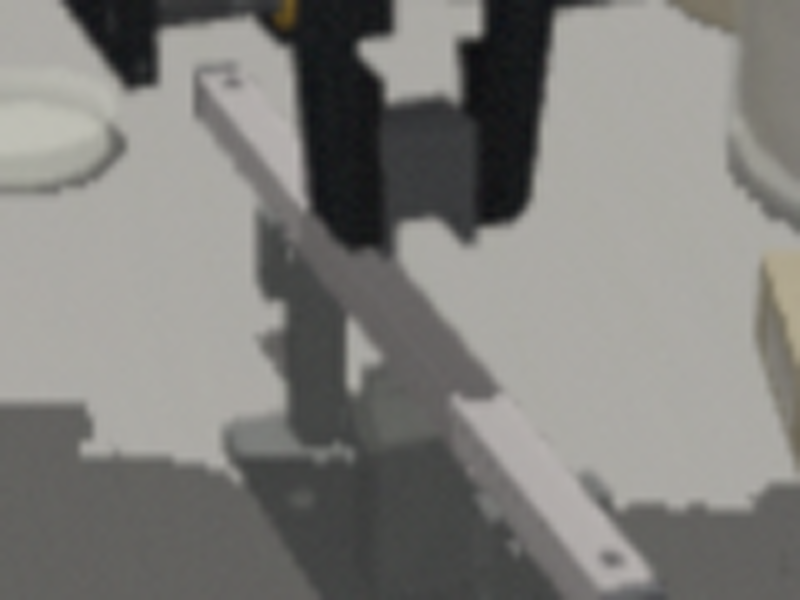

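The saddle hovers above the rod over the stand's middle, its face spanning crop columns 385–475. Its slot gap looks roughly in line with the rod. I'll check the lateral alignment in this one camera's frame.

```bash
python3 - <<'E'
from h import *
p,d=get_image('side'); c=camera_model('side'); P=cloud('side',d)
g=p.mean(2)
# row profile across saddle face, dark fingers vs grey saddle
for v in (226,229,232,235):
    row=cv2.resize(g[v:v+1,305:350].astype(np.float32),(450,1),interpolation=cv2.INTER_LINEAR)[0]
    m=row>np.mean([np.min(row),np.median(row[225:275])]); 
    i=230
    a=i
    while m[a] and a>0:a-=1
    b=i
    while m[b] and b<449:b+=1
    ul,ur=305+a/10-.45,305+b/10-.45
    K=np.linalg.inv(c['mtx']); out=[]
    for u in(ul,ur):
        r=c['rotation']@K@np.array([u,v,1.]); 
        # intersect plane t = front face
        tf=-168.8-0.3+1.2-11; k=(tf-c['xyz'][:2]@ey)/(r[:2]@ey); q=c['xyz']+k*r; out.append((q[:2]@ex-552.6,q[2]))
    print(v,round(ul,1),round(ur,1),np.round(out,1).tolist(),"centre s",round((out[0][0]+out[1][0])/2,2))
o=get_obs(); print(np.array(o['tool_pos'])[:2]@ex-552.6,np.array(o['tool_pos'])[:2]@ey+168.8)
E
```

```text
226 321.4 336.6 [[-15.2, 145.4], [11.6, 140.9]] centre s -1.8
229 321.8 336.4 [[-14.6, 139.8], [11.4, 135.4]] centre s -1.63
232 322.2 336.2 [[-13.9, 134.2], [11.1, 129.8]] centre s -1.38
235 322.2 336.2 [[-13.7, 128.6], [11.3, 124.2]] centre s -1.2
0.6066221851884848 -0.14533257419617485
```

```bash
python3 -m crank '[[-0.11,-0.07,0,0,-1],[0,0,0.8,0,-1],[0,0,0.8,0,-1],[0,0,0.4,0,-1],[0,0,0.2,0,-1],[0,0,0.1,0,-1],[0,0,0,0,-1],[0,0,0,0,-1]]'; python3 - <<'E'
from h import *
o=get_obs(); print(o['tool_pos'],o['force'],np.array(o['tool_pos'])[:2]@ex-552.6,np.array(o['tool_pos'])[:2]@ey+168.8)
p,d=get_image('side'); rodfit('side',d)
c=p[205:295,265:385]; cv2.imwrite('pics/s3.png',cv2.resize(c[...,::-1],(800,600),interpolation=cv2.INTER_CUBIC))
E
```

```text
time_s: 12.77
tool_pos: [578.0, -32.6, 106.3]
tcp_rot: [[-0.243, 0.97, 0.0], [0.97, 0.243, -0.0], [-0.0, 0.0, -1.0]]
force: [1.1, 0.2, -0.4]
width: 25.9
grasp_force: 12.0
[578.04965948 -32.55527808 106.27583652] [ 1.08063107  0.18056976 -0.38158332] 0.701640907634328 -1.6656831426435303
side rod slope 0.0041 z0 90.5 t -139..159 n 335 | foot slope 0.0009 z 9.9
```

View pics/s3.png

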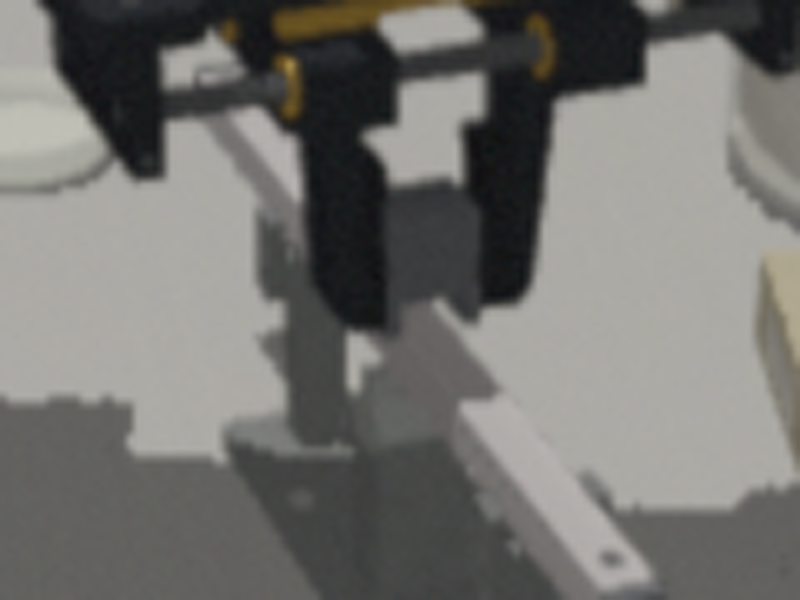

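The saddle's lower lip is just at the rod's top. The rod sits left in the slot: there is a gap on the right near (455,305) and almost none on the left near (395,325). So the saddle must shift about 1.2 mm towards −x.

```bash
python3 -m crank '[[0,0,-0.3,0,-1],[0.02,-0.12,0,0,-1],[0,0,0,0,-1],[0,0,0,0,-1],[0,0,0,0,-1],[0,0,0,0,-1]]'; python3 - <<'E'
from h import *
for i in range(3):
    get_image('side'); o=get_obs(); print(o['tool_pos'],np.array(o['tool_pos'])[:2]@ex-552.6,np.array(o['tool_pos'])[:2]@ey+168.8)
E
```

```text
time_s: 13.32
tool_pos: [576.7, -32.6, 109.2]
tcp_rot: [[-0.243, 0.97, 0.0], [0.97, 0.243, 0.0], [0.0, 0.0, -1.0]]
force: [-0.1, -0.2, -0.6]
width: 25.8
grasp_force: 12.0
[576.71454589 -32.58278654 109.20752139] -0.6009841628590493 -1.3716543358116837
[576.65430436 -32.61398674 109.17740349] -0.6669567793547913 -1.3874691780463024
[576.7055071  -32.58474471 109.19681505] -0.61022867683198 -1.3713837973573675
```

```bash
python3 -m crank '[[0,0,0.3,0,-1],[0,0,0.2,0,-1],[0,0,0.2,0,-1],[0,0,0.1,0,-1],[0,0,0,0,-1],[0,0,0,0,-1]]' && python3 -m crank '[[0,0,0.1,0,-1],[0,0,0.1,0,-1],[0,0,0,0,-1]]'; python3 - <<'E'
from h import *
for i in range(2):
    rodfit();  o=get_obs(); print(o['tool_pos'],o['force'],np.array(o['tool_pos'])[:2]@ex-552.6,np.array(o['tool_pos'])[:2]@ey+168.8)
E
```

```text
time_s: 13.97
tool_pos: [576.7, -32.6, 101.1]
tcp_rot: [[-0.243, 0.97, -0.0], [0.97, 0.243, -0.0], [0.0, -0.0, -1.0]]
force: [1.1, -0.3, -0.7]
width: 25.8
grasp_force: 12.0
time_s: 14.22
tool_pos: [576.6, -32.6, 99.1]
tcp_rot: [[-0.243, 0.97, -0.0], [0.97, 0.243, 0.0], [0.0, -0.0, -1.0]]
force: [0.7, -0.1, 0.3]
width: 26.0
grasp_force: 12.0
side rod slope 0.0110 z0 91.1 t -139..-10 n 284 | foot slope 0.0002 z 9.9
[576.66490849 -32.60549062  99.17052511] [-0.7736173   0.82474503  0.18519463] -0.6546221686726312 -1.381769264708538
side rod slope 0.0112 z0 91.1 t -139..-8 n 282 | foot slope -0.0001 z 9.9
[576.7075618  -32.62917165  99.21777986] [0.8981803  0.17378992 0.04049575] -0.618906738845908 -1.4150033548176282
```

```bash
python3 -m crank '[[0,0,0.05,0,-1],[0,0,0,0,-1],[0,0,0,0,-1]]' && python3 -m crank '[[0,0,0.05,0,-1],[0,0,0,0,-1],[0,0,0,0,-1]]'; python3 - <<'E'
from h import *
for i in range(4):
    get_image('side');  o=get_obs(); print(o['tool_pos'][2],o['force'])
E
```

```text
time_s: 14.57
tool_pos: [576.7, -32.7, 98.7]
tcp_rot: [[-0.243, 0.97, -0.0], [0.97, 0.243, -0.0], [-0.0, -0.0, -1.0]]
force: [-0.8, 0.4, -0.5]
width: 25.8
grasp_force: 12.0
time_s: 14.82
tool_pos: [576.7, -32.6, 98.2]
tcp_rot: [[-0.243, 0.97, -0.0], [0.97, 0.243, 0.0], [0.0, -0.0, -1.0]]
force: [0.8, 0.0, -0.3]
width: 26.2
grasp_force: 12.0
98.20170858582568 [-0.49231952 -0.70517432  0.41757255]
98.20732700607269 [-0.75378693  0.65367117 -0.2336372 ]
98.23275287125077 [ 0.37108339 -0.4609738  -0.43495866]
98.25205775770358 [-0.23200389  0.38316669  0.27246956]
```

```bash
python3 -m crank '[[0,0,0.03,0,-1],[0,0,0,0,-1],[0,0,0,0,-0.37],[0,0,0,0,-0.3],[0,0,0,0,-0.1],[0,0,0,0,0],[0,0,0,0,0],[0,0,0,0,0]]'; python3 -m crank '[[0,0,-0.5,0,0],[0,0,-1,0,0],[0,0,-2,0,0],[0,0,-2,0,0],[0,0,-3,0,0],[-2,-2,-2,0,0],[-2,-3,0,0,0],[-2,-3,0,0,0]]'; python3 -m crank '[[0,-3,0,0,0],[0,-3,0,0,0],[0,0,0,0,0],[0,0,0,0,0],[0,0,0,0,0],[0,0,0,0,0],[0,0,0,0,0],[0,0,0,0,0]]'; python3 - <<'E'
from h import *
p,d=get_image('side'); rodfit('side',d); rodfit('top'); rodfit(); rodfit('top')
c=p[205:325,265:385]; cv2.imwrite('pics/s4.png',cv2.resize(c[...,::-1],(600,600),interpolation=cv2.INTER_CUBIC))
p,d=get_image('top'); cv2.imwrite('pics/t4.png',p[...,::-1]); np.save('t4.npy',d)
for n,d in(('top',d),('side',get_image('side')[1])):
    P=cloud(n,d); s=P[...,:2]@ex-552.6; t=P[...,:2]@ey+168.8; z=P[...,2]
    m=(d>0)&(abs(s)<20)&(abs(t)<25)&(z>100)&(z<125); print(n,"saddle top z",np.median(z[m]).round(1),"s",np.percentile(s[m],[3,50,97]).round(1),"t",np.percentile(t[m],[2,50,98]).round(1),m.sum())
    m=(d>0)&(abs(s)<40)&(abs(t)<110)&(z>6)&(z<14); print("   foot t",np.percentile(t[m],[0.5,99.5]).round(1))
E
```

```text
time_s: 15.68
tool_pos: [576.7, -32.6, 97.9]
tcp_rot: [[-0.243, 0.97, 0.0], [0.97, 0.243, -0.0], [-0.0, 0.0, -1.0]]
force: [-0.3, -0.2, 1.0]
width: 44.2
grasp_force: 0.0
time_s: 16.35
tool_pos: [514.5, -111.0, 205.4]
tcp_rot: [[-0.244, 0.97, 0.005], [0.97, 0.244, -0.0], [-0.002, 0.004, -1.0]]
force: [-0.4, -0.6, -0.8]
width: 44.4
grasp_force: 0.0
time_s: 17.02
tool_pos: [456.2, -124.5, 202.9]
tcp_rot: [[-0.244, 0.97, 0.0], [0.97, 0.244, -0.0], [-0.0, 0.0, -1.0]]
force: [-0.6, -0.4, -0.2]
width: 44.3
grasp_force: 0.0
side rod slope 0.0023 z0 90.5 t -139..159 n 413 | foot slope 0.0005 z 9.9
top rod slope 0.0007 z0 90.6 t -136..161 n 538 | foot slope -0.0006 z 9.7
side rod slope 0.0013 z0 90.5 t -139..158 n 412 | foot slope 0.0004 z 9.9
top rod slope 0.0003 z0 90.5 t -136..161 n 531 | foot slope -0.0004 z 9.8
top saddle top z 115.2 s [-14.3  -2.2  10.6] t [-10.1   0.6  11.1] 132
   foot t [-93.7  94.7]
side saddle top z 112.3 s [-15.3  -5.    9. ] t [-13.   -9.4   8.2] 229
   foot t [-96.1  91.3]
```

View pics/s4.png

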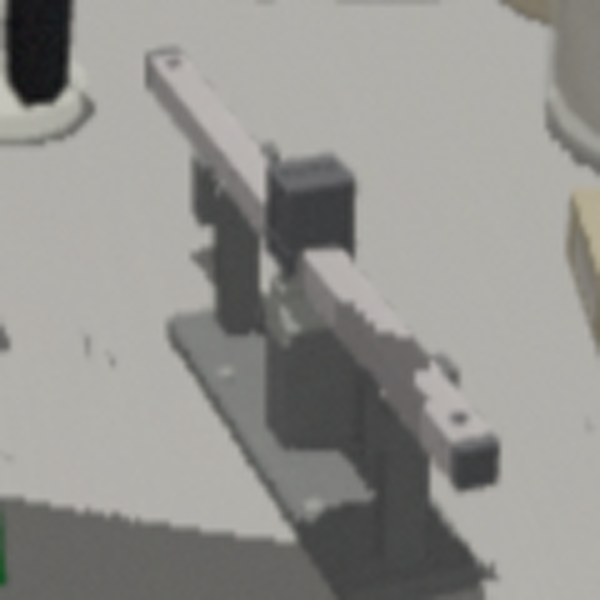

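The saddle sits astride the rod over the knife edge, with its top at about 115–116 mm as expected when seated. The rod lies level to about 0.001 rad, and in both views the saddle's middle matches the stand's middle to within 1 mm. Nothing touches it.

```bash
python3 -c "
from plant import *
print(hand_in())"
```

```text
the job is handed in; nothing more can be done
None
```

Job handed in at about 17 s: the rod balanced level (about 0.001 rad), the saddle was seated within about 1 mm of the knife edge, and the gripper was clear; the judge's result was not shown.

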